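Shake down the filter, then lift out the full chip tray and hold it level

ROBOT

A 7-joint arm with a two-finger parallel gripper is mounted at the origin on the work surface. World frame = base frame: x ahead of the robot, y to its left, z up, the work surface at z = 0. Lengths are in m, angles in rad, forces in N, time in s.
With the tool pointing down it reaches from about 0.425 to 0.8 m from the base axis. Payload 8.3 kg.
Tool frame: the origin (TCP) lies where the fingers leave the gripper's body, on its centre line; the fingertips stand 73 mm ahead of it and the grasp point (between the pads) lies 54 mm ahead of it; z points along the fingers, y is the line along which they close (so a half turn about z gives the same grasp; the last joint's range is limited). The gripper opens to 85 mm and grips with 20 to 120 N. Pads are 22 mm wide; open, the fingers measure 114 mm over their backs; the gripper's body (76 mm by 85 mm) begins 54 mm behind the grasp point. The pads swing forward as they close: fully open they stand 13 mm farther back than shut.
Start: joints at [1.208, 0.383, 0.016, 1.37, -0.006, 1.388, -0.046], TCP at [0.185, -0.597, 0.304] pointing down, gripper open.
Joint ranges: [-2.95, 2.95], [-0.25, 2.06], [-1.52, 1.56], [0.18, 2.33], [-1.44, 4.58], [0.02, 2.06], [-3.01, 3.01]. Speed limits (rad/s): [2.39, 2.39, 3.01, 3.01, 3.14, 3.14, 3.14].

INTERFACE

Orientations are given as a unit quaternion [x, y, z, w].
In Python, from station import env, imaging gives the robot as it stands.
- The arm moves only by the shell command python3 -m inch 'ROWS' [FORCE]. ROWS is JSON, a list of rows, each an object of numbers: "fingers": the closure, from -1 (fully open) to 1 (shut); "tx", "ty", "tz": the shift along the tool's x, y, z in cm; "ax", "ay", "az": the turn, a rotation vector about the tool's x, y, z in rad. A call has 1 to 12 rows; each row is the pose to reach, as a shift and turn from the pose commanded when the call began, along the tool's axes at that moment; what a row does not reach only later rows make up. A row lasts 1/8 s, in which the tool goes at most 62.5 mm and 10.7 degrees, less where a joint would pass 70% of its speed; a pose out of reach is approached as far as the arm can. A call with a gripper value outside its range is refused whole. The fingers move at their own pace and stop on an object; FORCE is the grip in N (left out, the last holds). Time passes only in rows, so rows that repeat a pose let the fingers close. It gives the time, the measured TCP pose, the force, the opening and the grip force at its end, in the units of the state.
- env.get_obs(): the state, without advancing time (a new reading comes with each control period).
- imaging.capture(name): name is "scene" or "top" or "wrist"; returns the picture (384x512x3 uint8, red, green, blue); there is no depth.
- imaging.calibration(name): a dict with "fovy" (degrees; the focal length in pixels is half the picture's height over the tangent of half this angle, whatever the lens; pixels are square), "cx", "cy" (the principal point, pixels), "origin" and "orientation" of the camera in the world. Camera axes: x right, y down, z forward; pixel columns grow to the right and rows downward; lengths in m; the calibration is good to about 2 mm. A picture is of the moment at which its call begins: read the wrist's pose just before it. calibration takes no time and is no camera call; for the wrist camera it gives the pose at the moment of the call.
- env.job_done(): hands the job in; it is judged then, once.
The state is a dict: "clock": time; "joint_pos": joint angles; "qvel": joint speeds; "joint_efforts": joint torques, N m; "tcp_pos": TCP position; "tcp_rot": TCP orientation; "wrist_force": force on the tool from outside, world axes, zero at the start; "torque": the same for the moment, N m; "gripper_width": finger opening in m; "grip_force": force on a finger pad.
Only numpy, scipy, OpenCV 4.12 (cv2) and the standard library are available. Lean on these libraries where they do the work, as an engineer would, in place of code of your own. Each camera call takes 0.05 s, during which the arm holds its last target. There are 200 camera calls.

TASK

Push the spring plunger on top of the chip collector fully down to shake its filter, with both trays still in their bays, and let it come back up. Then lift the tray that has the two stone pieces in it by its handle out of its bay, until its underside is at least 12 cm above the bench, and finish while still holding it there, steady and level with both pieces in it. Leave the empty tray and the other things on the bench where they are.

Things in the scene. Friction and masses are not known exactly. Their poses are not given: they have to be found in the camera images.
- collector: Chip collector fixed to the bench: steel base 190 (x) x 450 (y) x 6 mm; white column 140 (x) x 100 (y) in its middle, top 130 mm above the bench, louvres on its +y and -y sides. Beside it, centred 145 mm along +y and -y, are two bays with rims 18 mm above the bench, each with one tray standing on the base, 3 mm play all round. Origin: centre of underside, on the bench; z up.
- shaker (a joint): Travel of the sprung plunger on top of the filter column, m: 0 = up (at rest), 0.020 = fully down at its stop. It moves straight down and springs back by itself; about 4 N starts it, about 12 N holds it fully down.
- shaker_top (a point): Centre of the flat top of the plunger's round black rubber head (44 mm diameter, 14 mm thick), on the axis of the column; 165 mm above the bench when up, 145 mm when fully down.
- full_tray: Tray with the two stone pieces in it, in either bay. Aluminium, open, 150 (x) x 130 (y) mm, walls 3 mm thick, 35 high; fixed handle bar 14 wide, 14 high, 142 long, along the tray x across its middle, top 97 mm above the underside, a post at each end. About 0.32 kg without pieces (varies by a third). Origin: centre of underside, 6 mm above the bench in its bay; axes along the collector's.
- full_tray_grip (a point): Middle of the handle bar of the tray with the pieces, at the bar's centre, 90 mm above the tray's underside.
- empty_tray: An identical tray with nothing in it, in the other bay. Origin: centre of its underside. To be left there.
- offcut: Flat rectangular dark slate offcut, 55 x 34 x 18 mm, about 90 g, lying loose in the tray on one side of the handle. Origin: centre of its underside.
- core_slug: Round grey stone core slug, 34 mm diameter, 22 mm tall, about 54 g, standing loose in the same tray on the other side of the handle. Origin: centre of its underside.
- burr_jar: Clear jar with a black cap, 60 mm diameter, 85 mm tall, on the bench; not needed, leave alone. Origin: centre of its underside.
- stone_blank: Flat stone blank 100 x 70 x 25 mm on the bench; not needed, leave alone. Origin: centre of its underside.
- sanding_block: Grey hand sanding block 110 x 60 x 36 mm on the bench; not needed, leave alone. Origin: centre of its underside.
Not all that is in view belongs to the job. Of the things that look like the core_slug, the smaller one is meant. Leave any brown look-alike of the full_tray alone.

How it is judged:
On the way, in this order (a step that is already met when the one before it is completed fails the run):
1. the plunger is fully down (18 of its 20 mm) while both trays stand in their bays (value of joint shaker above 0.018 m and z of each of full_tray, empty_tray in the frame of collector below 0.012 m and angle between each of full_tray, empty_tray's own z axis and vertical below 0.05 rad), for 0.05 s.
2. the plunger is back up and the tray with the pieces is held level and steady in the fingers, underside at least 115 mm above the bench (height (world z) of full_tray above 0.115 m and angle between full_tray's own z axis and vertical below 0.12 rad and linear speed of full_tray below 0.03 m/s and angular speed of full_tray below 0.2 rad/s and contact force between full_tray and the fingers above 1 N and contact force between full_tray and collector below 0.05 N and contact force between full_tray and empty_tray below 0.05 N and value of joint shaker below 0.004 m), for 0.5 s.
At the end, for the whole second after the job is handed in: Fingers hold the tray with both pieces in it, clear of the collector and other tray, underside at least 115 mm above the bench, tilt under 0.12 rad, still (under 0.03 m/s, 0.2 rad/s); plunger up within 4 mm; empty tray standing in its bay (under 12 mm up, 0.05 rad) (all of step 2 and x of offcut in the frame of full_tray between -0.075 and 0.075 m and y of offcut in the frame of full_tray between -0.065 and 0.065 m and z of offcut in the frame of full_tray between -0.004 and 0.05 m and x of core_slug in the frame of full_tray between -0.075 and 0.075 m and y of core_slug in the frame of full_tray between -0.065 and 0.065 m and z of core_slug in the frame of full_tray between -0.004 and 0.05 m and z of empty_tray in the frame of collector below 0.012 m and angle between empty_tray's own z axis and vertical below 0.05 rad); the arm keeps its last pose, push and grip.
It fails at once if the tray with the pieces is tipped by more than 0.3 rad (angle between full_tray's own z axis and vertical above 0.3 rad).
It fails at once if a stone piece leaves the tray (not (x of offcut in the frame of full_tray between -0.075 and 0.075 m and y of offcut in the frame of full_tray between -0.065 and 0.065 m and z of offcut in the frame of full_tray between -0.004 and 0.05 m and x of core_slug in the frame of full_tray between -0.075 and 0.075 m and y of core_slug in the frame of full_tray between -0.065 and 0.065 m and z of core_slug in the frame of full_tray between -0.004 and 0.05 m)).
It fails at once if the empty tray or another bystander is moved by more than 25 mm (distance of any of empty_tray, burr_jar, stone_blank, sanding_block from where it was at the start of the episode above 0.025 m).
It also fails if it takes over 45 s, if anything falls off the work surface, if the arm or the gripper's body presses on something with over 40 N, if the wrist force passes 120 N, or if a joint passes its speed limit or range.

## Working session

There is one attempt and no reset: what is moved stays moved. The work goes in short steps, Python scripts to look and compute and a shell command to move; the robot and the scene stay as the last step left them, time stands still between calls to the robot, and variables do not carry over. Pictures are saved under pics/ and viewed, at most 10 in all, crops included, and the job is handed in when it is done.

```bash
mkdir -p pics; ls
python3 - <<'E'
from station import env, imaging
import cv2
o=env.get_obs(); print({k:o[k] for k in('clock','tcp_pos','tcp_rot','wrist_force','gripper_width')})
for n in('top','scene'):
    c=imaging.calibration(n);print(n,c)
    cv2.imwrite(f'pics/{n}0.png',cv2.cvtColor(imaging.capture(n),cv2.COLOR_RGB2BGR))
E
```

```text
pics
{'clock': 0.0, 'tcp_pos': array([ 0.18449941, -0.59676653,  0.30284499]), 'tcp_rot': array([ 9.88782266e-01,  1.49360672e-01, -1.86036419e-04, -9.92737530e-04]), 'wrist_force': array([0.13608294, 0.1395979 , 0.96343926]), 'gripper_width': 0.08559605422946848}
top {'fovy': 54.310799314135004, 'cx': 258.1841006647872, 'cy': 199.99771667367202, 'origin': array([0.24101783, 0.00858314, 1.46384921]), 'orientation': array([ 0.7090889 , -0.70017652,  0.06313169, -0.05440737])}
scene {'fovy': 54.86856969005346, 'cx': 256.6625318816107, 'cy': 183.71926643309715, 'origin': array([ 1.06459369, -0.56062917,  0.71802375]), 'orientation': array([ 0.81631339,  0.35398391, -0.17745995, -0.42051849])}
```

View pics/top0.png

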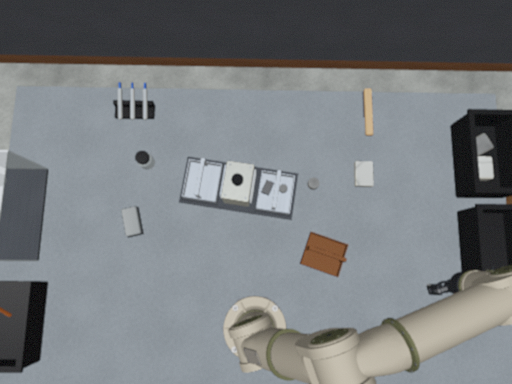

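View pics/scene0.png

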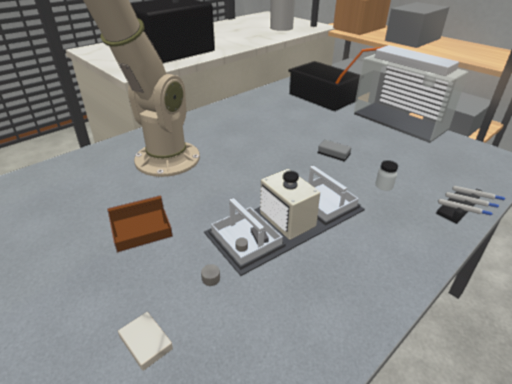

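The full tray is at about (276,192) in the top view, with the slate and slug inside. The empty tray is at (203,180) and the plunger at (237,180). The brown tray at (324,254) and the bigger slug on the bench at (313,183) are decoys. I'll confirm this in one crop and measure.

```bash
cat > h.py <<'E'
import numpy as np,cv2
from scipy.spatial.transform import Rotation as R
from station import env,imaging
def ray(c,u,v):
    f=192/np.tan(np.radians(c['fovy']/2))
    return np.array(c['origin']),R.from_quat(c['orientation']).apply([(u-c['cx'])/f,(v-c['cy'])/f,1])
def plane(c,u,v,z):
    o,d=ray(c,u,v); return o+d*(z-o[2])/d[2]
def px(c,p):
    f=192/np.tan(np.radians(c['fovy']/2))
    q=R.from_quat(c['orientation']).inv().apply(np.array(p)-c['origin']); return [c['cx']+f*q[0]/q[2],c['cy']+f*q[1]/q[2]]
E
python3 - <<'E'
from h import *
i=cv2.imread('pics/top0.png'); c=imaging.calibration('top')
g=i.max(2)
x0,y0=170,145
sub=g[y0:230,x0:310]
n,l,s,ce=cv2.connectedComponentsWithStats((sub<45).astype(np.uint8))
for k in range(1,n):
    if s[k,4]>15:
        u,v=ce[k]+[x0,y0]; print(s[k],u,v,plane(c,u,v,.160))
cv2.imwrite('pics/crop.png',cv2.resize(i[150:225,175:325],None,fx=5.3,fy=5.3,interpolation=cv2.INTER_CUBIC))
E
```

```text
[63 30  9 10 66] 236.84848484848484 179.06060606060606 [0.53473137 0.070606   0.16      ]
```

View pics/crop.png

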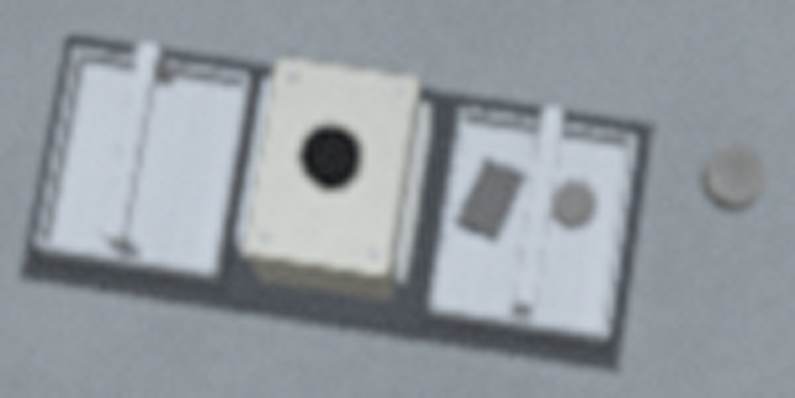

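The crop confirms it. The tray at crop (535,220) holds the dark slate (490,200) and the smaller slug (573,204). The larger look-alike slug is outside on the bench at (733,177). Next I'll work out the collector yaw and the targets from the base corners.

Run:
```python
from h import *
c=imaging.calibration('top')
f=lambda u,v,z:plane(c,175+u/5.3-.4,150+v/5.3-.4,z)
TL,BL,BR,TR=[f(*p,.006) for p in((70,37),(22,278),(617,368),(652,123))]
print((TL+BL+BR+TR)/4,'dims',np.linalg.norm(TL-TR),np.linalg.norm(TL-BL))
ey=(TL-TR+BL-BR)/2; yaw=np.arctan2(-ey[0],ey[1]); print('yaw',yaw)
ex=np.array([np.cos(yaw),np.sin(yaw)]);ey=np.array([-np.sin(yaw),np.cos(yaw)])
a,b=f(553,105,.103),f(522,316,.103);print('handle',a,b,(a+b)/2,np.linalg.norm(a-b),'yaw',np.arctan2(*(a-b)[[1,0]]))
p=np.array([.5347,.0706]); print('grip from plunger',p-.145*ey)
o=env.get_obs(); M=R.from_quat(o['tcp_rot']).as_matrix(); print(M.round(3), 'tool y yaw',np.arctan2(M[1,1],M[0,1]))
```

```text
[0.53579969 0.06970873 0.006     ] dims 0.445533308612973 0.1875244920221044
yaw -0.13700256298125849
handle [ 0.58680369 -0.08324589  0.103     ] [ 0.43611013 -0.06209551  0.103     ] [ 0.51145691 -0.0726707   0.103     ] 0.1521705861897061 yaw -0.13944270178239082
grip from plunger [ 0.51489671 -0.07304132]
[[ 0.955  0.295 -0.001]
 [ 0.295 -0.955  0.002]
 [-0.    -0.002 -1.   ]] tool y yaw -1.2709517790129141
```

```bash
python3 -m inch '[{"fingers":1,"tx":17,"ty":-10,"az":0.2},{"fingers":1,"tx":34,"ty":-20.5,"az":0.3},{"fingers":1,"tx":34,"ty":-20.5,"az":0.44},{"fingers":1,"tx":34,"ty":-20.5,"az":0.44},{"fingers":1,"tx":34,"ty":-20.5,"az":0.44},{"fingers":1,"tx":34,"ty":-20.5,"az":0.44},{"fingers":1,"tx":53.1,"ty":-53.4,"az":0.44},{"fingers":1,"tx":53.1,"ty":-53.4,"az":0.44},{"fingers":1,"tx":53.1,"ty":-53.4,"az":0.44},{"fingers":1,"tx":53.1,"ty":-53.4,"az":0.44},{"fingers":1,"tx":53.1,"ty":-53.4,"az":0.44},{"fingers":1,"tx":53.1,"ty":-53.4,"az":0.44}]' 40
cat > st.py <<'E'
from h import *
import sys
o=env.get_obs(); M=R.from_quat(o['tcp_rot']).as_matrix()
print(o['clock'],o['tcp_pos'].round(4),'toolyaw',np.arctan2(M[1,1],M[0,1]),'tilt',M[:2,2].round(4),'F',o['wrist_force'].round(2),o['gripper_width'],o['grip_force'],'q',o['joint_pos'].round(2))
if len(sys.argv)>3:
    d=np.array([float(a) for a in sys.argv[1:4]])-o['tcp_pos']; print('tool cm',(M.T@d*100).round(2))
E
python3 st.py .535 .070 .303
```

```text
0.1 [ 0.1845 -0.5968  0.303 ] toolyaw -1.2709517790129141 tilt [-0.0006  0.0017] F [-0.02 -0.05 -0.3 ] 0.08545127019285463 0.0 q [ 1.21  0.38  0.02  1.37 -0.01  1.39 -0.05]
tool cm [ 53.18 -53.35   0.09]validation failed for argument at $[0]...
```

```bash
python3 -m inch '[{"fingers":0.99,"tx":0,"ty":0,"tz":0,"ax":0,"ay":0,"az":0}]' 40; echo; python3 -m inch --help | head -30
```

```text
clock: 0.22
tcp_pos: [0.1845, -0.5969, 0.3033]
tcp_rot: [0.989, 0.149, -0.0, -0.001]
wrist_force: [0.4, 0.5, 0.1]
gripper_width: 0.0696
grip_force: 0.0
invalid input: not JSON, or not a number
```

All keys are probably required, so I'll give every one.

```bash
python3 -m inch '[{"fingers":1,"tx":17,"ty":-10,"tz":0,"ax":0,"ay":0,"az":0.2},{"fingers":1,"tx":34,"ty":-20.5,"tz":0,"ax":0,"ay":0,"az":0.3},{"fingers":1,"tx":34,"ty":-20.5,"tz":0,"ax":0,"ay":0,"az":0.44},{"fingers":1,"tx":34,"ty":-20.5,"tz":0,"ax":0,"ay":0,"az":0.44},{"fingers":1,"tx":34,"ty":-20.5,"tz":0,"ax":0,"ay":0,"az":0.44},{"fingers":1,"tx":34,"ty":-20.5,"tz":0,"ax":0,"ay":0,"az":0.44},{"fingers":1,"tx":53.1,"ty":-53.4,"tz":0,"ax":0,"ay":0,"az":0.44},{"fingers":1,"tx":53.1,"ty":-53.4,"tz":0,"ax":0,"ay":0,"az":0.44},{"fingers":1,"tx":53.1,"ty":-53.4,"tz":0,"ax":0,"ay":0,"az":0.44},{"fingers":1,"tx":53.1,"ty":-53.4,"tz":0,"ax":0,"ay":0,"az":0.44},{"fingers":1,"tx":53.1,"ty":-53.4,"tz":0,"ax":0,"ay":0,"az":0.44},{"fingers":1,"tx":53.1,"ty":-53.4,"tz":0,"ax":0,"ay":0,"az":0.44}]' 40
python3 st.py .535 .070 .29
```

```text
clock: 1.72
tcp_pos: [0.5278, 0.0465, 0.3041]
tcp_rot: [0.998, -0.07, 0.0, 0.0]
wrist_force: [0.5, -0.6, 0.4]
gripper_width: -0.0004
grip_force: 0.0
1.725 [0.5278 0.0465 0.3041] toolyaw -1.7114846109363575 tilt [ 0.0006 -0.0002] F [ 0.51 -0.6   0.4 ] -0.0004097987937575046 0.0 q [ 0.23  0.21 -0.44  1.62  0.09  1.34 -1.93]
tool cm [ 0.38 -2.42  1.41]
```

```bash
python3 -m inch '[{"fingers":1,"tx":0.4,"ty":-2.4,"tz":0,"ax":0,"ay":0,"az":0},{"fingers":1,"tx":0.4,"ty":-2.4,"tz":0,"ax":0,"ay":0,"az":0},{"fingers":1,"tx":0.4,"ty":-2.4,"tz":0,"ax":0,"ay":0,"az":0}]'
python3 st.py .535 .070 .26
python3 - <<'E'
from h import *
c=imaging.calibration('wrist'); i=cv2.cvtColor(imaging.capture('wrist'),cv2.COLOR_RGB2BGR)
cv2.imwrite('pics/w1.png',i); import pickle; pickle.dump(c,open('w1.pkl','wb'))
print(px(c,[.535,.07,.165]),px(c,[.513,-.073,.103]))
E
```

```text
clock: 2.1
tcp_pos: [0.5349, 0.0668, 0.3037]
tcp_rot: [0.998, -0.071, -0.0, 0.0]
wrist_force: [-0.0, -0.1, -0.2]
gripper_width: -0.0003
grip_force: 0.0
2.1 [0.5349 0.0668 0.3037] toolyaw -1.7121839975254949 tilt [-0.0004 -0.0006] F [-0.05 -0.09 -0.18] -0.00026745472812155847 0.0 q [ 0.2   0.23 -0.45  1.59  0.1   1.34 -1.98]
tool cm [-0.04 -0.32  4.37]
[np.float64(252.9818262929992), np.float64(205.99032083991196)] [np.float64(413.5684318865423), np.float64(182.528017364137)]
```

View pics/w1.png

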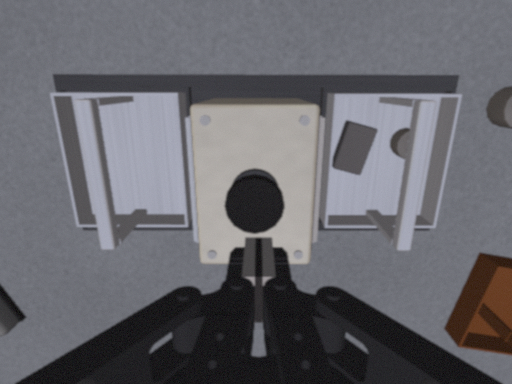

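The head is at (255,204), 2 px from the prediction, so I'll push. The full tray's handle runs from (424,98) to (405,250).

```bash
python3 -m inch '[{"fingers":1,"tx":0,"ty":0,"tz":3,"ax":0,"ay":0,"az":0},{"fingers":1,"tx":0,"ty":0,"tz":6,"ax":0,"ay":0,"az":0},{"fingers":1,"tx":0,"ty":0,"tz":7,"ax":0,"ay":0,"az":0},{"fingers":1,"tx":0,"ty":0,"tz":7.7,"ax":0,"ay":0,"az":0},{"fingers":1,"tx":0,"ty":0,"tz":8.4,"ax":0,"ay":0,"az":0},{"fingers":1,"tx":0,"ty":0,"tz":8.7,"ax":0,"ay":0,"az":0},{"fingers":1,"tx":0,"ty":0,"tz":8.8,"ax":0,"ay":0,"az":0},{"fingers":1,"tx":0,"ty":0,"tz":8.8,"ax":0,"ay":0,"az":0},{"fingers":1,"tx":0,"ty":0,"tz":8.8,"ax":0,"ay":0,"az":0}]'; python3 st.py .535 .07 .216
```

```text
clock: 3.28
tcp_pos: [0.5349, 0.0665, 0.2179]
tcp_rot: [0.997, -0.071, 0.0, 0.001]
wrist_force: [-8.1, -3.6, 10.5]
gripper_width: -0.0001
grip_force: 5.7
3.275 [0.5349 0.0665 0.2179] toolyaw -1.712921793891507 tilt [ 0.0004 -0.0017] F [-8.08 -3.57 10.49] -0.00011450020877564051 5.702782208682038 q [ 0.19  0.29 -0.45  1.71  0.14  1.17 -2.01]
tool cm [-0.04 -0.35  0.19]
```

```bash
python3 -m inch '[{"fingers":1,"tx":0,"ty":0,"tz":0.2,"ax":0,"ay":0,"az":0},{"fingers":1,"tx":0,"ty":0,"tz":0.4,"ax":0,"ay":0,"az":0},{"fingers":1,"tx":0,"ty":0,"tz":0.5,"ax":0,"ay":0,"az":0},{"fingers":1,"tx":0,"ty":0,"tz":0.5,"ax":0,"ay":0,"az":0}]'; python3 st.py
```

```text
clock: 3.78
tcp_pos: [0.5352, 0.0667, 0.2173]
tcp_rot: [0.997, -0.071, 0.002, 0.001]
wrist_force: [-24.0, -6.5, 46.9]
gripper_width: -0.0002
grip_force: 23.3
3.775 [0.5352 0.0667 0.2173] toolyaw -1.7129465290368893 tilt [ 0.0035 -0.0028] F [-23.97  -6.48  46.93] -0.00016619355776360264 23.28289182856679 q [ 0.19  0.29 -0.45  1.72  0.14  1.16 -2.01]
```

```bash
python3 -m inch '[{"fingers":1,"tx":0,"ty":0,"tz":-1,"ax":0,"ay":0,"az":0},{"fingers":1,"tx":0,"ty":0,"tz":-3,"ax":0,"ay":0,"az":0},{"fingers":1,"tx":0,"ty":0,"tz":-6,"ax":0,"ay":0,"az":0},{"fingers":0,"tx":0,"ty":0,"tz":-9,"ax":0,"ay":0,"az":0},{"fingers":-1,"tx":0,"ty":0,"tz":-9,"ax":0,"ay":0,"az":0},{"fingers":-1,"tx":0,"ty":0,"tz":-9,"ax":0,"ay":0,"az":0}]'
python3 - <<'E'
from h import *
import pickle;c=pickle.load(open('w1.pkl','rb'))
a,b=plane(c,424,98,.103),plane(c,405,250,.103);print(a,b,(a+b)/2,'yaw',np.arctan2(*(a-b)[[1,0]]),np.linalg.norm(a-b))
E
python3 st.py .513 -.073 .25
```

```text
clock: 4.53
tcp_pos: [0.535, 0.0675, 0.301]
tcp_rot: [0.998, -0.07, 0.0, 0.0]
wrist_force: [-0.3, 0.0, 0.1]
gripper_width: 0.0543
grip_force: 0.0
[ 0.58621126 -0.08046392  0.103     ] [ 0.44438044 -0.06576685  0.103     ] [ 0.51529585 -0.07311539  0.103     ] yaw -0.103255436206229 0.14259026700989413
4.525 [0.535  0.0675 0.301 ] toolyaw -1.7115899587775354 tilt [ 0.0005 -0.0001] F [-0.32  0.02  0.12] 0.054347876091172476 0.0 q [ 0.2   0.23 -0.46  1.6   0.1   1.34 -1.98]
tool cm [-0.21 14.22  5.11]
```

```bash
python3 -m inch '[{"fingers":-1,"tx":0,"ty":5,"tz":0,"ax":0,"ay":0,"az":0},{"fingers":-1,"tx":0,"ty":10,"tz":0,"ax":0,"ay":0,"az":0},{"fingers":-1,"tx":0,"ty":14.2,"tz":3,"ax":0,"ay":0,"az":0},{"fingers":-1,"tx":0,"ty":14.2,"tz":6,"ax":0,"ay":0,"az":0},{"fingers":-1,"tx":0,"ty":14.2,"tz":6,"ax":0,"ay":0,"az":0},{"fingers":-1,"tx":0,"ty":14.2,"tz":6,"ax":0,"ay":0,"az":0}]' 
python3 st.py .5145 -.073 .15
python3 - <<'E'
from h import *
c=imaging.calibration('wrist'); i=cv2.cvtColor(imaging.capture('wrist'),cv2.COLOR_RGB2BGR)
cv2.imwrite('pics/w2.png',i); print(px(c,[.5145,-.073,.103]))
E
```

```text
clock: 5.28
tcp_pos: [0.5155, -0.0719, 0.2416]
tcp_rot: [0.998, -0.069, 0.0, -0.0]
wrist_force: [1.0, -0.2, 0.8]
gripper_width: 0.0856
grip_force: 0.0
5.275 [ 0.5155 -0.0719  0.2416] toolyaw -1.709726369113597 tilt [0.0004 0.0004] F [ 0.97 -0.16  0.77] 0.08558518426289087 0.0 q [ 0.39  0.22 -0.36  1.73  0.08  1.2  -1.7 ]
tool cm [-0.08  0.13  9.16]
[np.float64(259.3860306723744), np.float64(206.74114573122938)]
```

View pics/w2.png

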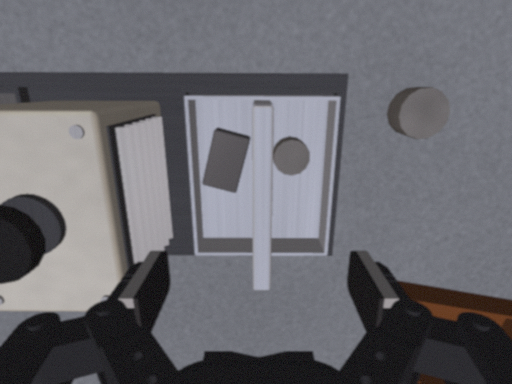

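Run:
```python
from h import *
c=imaging.calibration('wrist')
a,b=plane(c,262,101,.103),plane(c,261,290,.103);print(a,b,(a+b)/2,'yaw',np.arctan2(*(a-b)[[1,0]]),np.linalg.norm(a-b))
q=[plane(c,*p,.041) for p in((184,95),(339,95),(330,255),(192,255))];print(np.mean(q,0),np.round(q,3))
```

```text
[ 0.58690982 -0.08468412  0.103     ] [ 0.44474172 -0.06449113  0.103     ] [ 0.51582577 -0.07458762  0.103     ] yaw -0.14109222252980855 0.14359501005080733
[ 0.51451542 -0.07481352  0.041     ] [[ 0.598 -0.022  0.041]
 [ 0.58  -0.149  0.041]
 [ 0.431 -0.132  0.041]
 [ 0.449  0.003  0.041]]
```

The bar centre is at (.5155,-.0745) with matching yaw. I'll descend and grip.

```bash
python3 -m inch '[{"fingers":-1,"tx":0,"ty":0.25,"tz":3,"ax":0,"ay":0,"az":0},{"fingers":-1,"tx":0,"ty":0.25,"tz":6,"ax":0,"ay":0,"az":0},{"fingers":-1,"tx":0,"ty":0.25,"tz":8,"ax":0,"ay":0,"az":0},{"fingers":-1,"tx":0,"ty":0.25,"tz":9.1,"ax":0,"ay":0,"az":0},{"fingers":-1,"tx":0,"ty":0.25,"tz":9.1,"ax":0,"ay":0,"az":0},{"fingers":-1,"tx":0,"ty":0.25,"tz":9.1,"ax":0,"ay":0,"az":0}]' 80
python3 st.py .5155 -.0745 .15
```

```text
clock: 6.08
tcp_pos: [0.5156, -0.075, 0.1511]
tcp_rot: [0.998, -0.07, 0.001, 0.0]
wrist_force: [0.5, -0.3, 0.7]
gripper_width: 0.0851
grip_force: 0.0
6.075 [ 0.5156 -0.075   0.1511] toolyaw -1.7107016623955298 tilt [ 0.0019 -0.0002] F [ 0.52 -0.3   0.74] 0.08505177688537464 0.0 q [ 0.38  0.32 -0.35  1.84  0.13  1.01 -1.73]
tool cm [-0.01 -0.05  0.11]
```

```bash
python3 -m inch '[{"fingers":0,"tx":0,"ty":0,"tz":0.1,"ax":0,"ay":0,"az":0},{"fingers":0.3,"tx":0,"ty":0,"tz":0.1,"ax":0,"ay":0,"az":0},{"fingers":0.5,"tx":0,"ty":0,"tz":0.1,"ax":0,"ay":0,"az":0},{"fingers":0.7,"tx":0,"ty":0,"tz":0.1,"ax":0,"ay":0,"az":0},{"fingers":1,"tx":0,"ty":0,"tz":0.1,"ax":0,"ay":0,"az":0},{"fingers":1,"tx":0,"ty":0,"tz":0.1,"ax":0,"ay":0,"az":0},{"fingers":1,"tx":0,"ty":0,"tz":0.1,"ax":0,"ay":0,"az":0}]' 80
python3 st.py .5155 -.0745 .28
```

```text
clock: 6.95
tcp_pos: [0.5149, -0.0749, 0.149]
tcp_rot: [0.998, -0.07, 0.0, -0.0]
wrist_force: [-0.1, 1.7, 1.5]
gripper_width: 0.0122
grip_force: 77.9
6.95 [ 0.5149 -0.0749  0.149 ] toolyaw -1.7106457151574035 tilt [0.0002 0.0002] F [-0.13  1.69  1.53] 0.01223812704582018 77.92788505554199 q [ 0.38  0.32 -0.35  1.84  0.13  1.01 -1.73]
tool cm [  0.06  -0.05 -13.1 ]
```

```bash
python3 -m inch '[{"fingers":1,"tx":0,"ty":0,"tz":-0.5,"ax":0,"ay":0,"az":0},{"fingers":1,"tx":0,"ty":0,"tz":-1.2,"ax":0,"ay":0,"az":0},{"fingers":1,"tx":0,"ty":0,"tz":-2,"ax":0,"ay":0,"az":0},{"fingers":1,"tx":0,"ty":0,"tz":-2.8,"ax":0,"ay":0,"az":0},{"fingers":1,"tx":0,"ty":0,"tz":-3.6,"ax":0,"ay":0,"az":0},{"fingers":1,"tx":0,"ty":0,"tz":-4,"ax":0,"ay":0,"az":0},{"fingers":1,"tx":0,"ty":0,"tz":-4,"ax":0,"ay":0,"az":0}]'
python3 st.py
python3 - <<'E'
from h import *
a=cv2.cvtColor(imaging.capture('scene'),cv2.COLOR_RGB2BGR)[130:290,170:390]
cv2.imwrite('pics/s2.png',cv2.resize(a,None,fx=3,fy=3))
E
```

```text
clock: 7.82
tcp_pos: [0.5149, -0.0751, 0.1893]
tcp_rot: [0.998, -0.07, 0.0, 0.0]
wrist_force: [0.6, 0.4, -6.3]
gripper_width: 0.0126
grip_force: 78.0
7.825 [ 0.5149 -0.0751  0.1893] toolyaw -1.7109784927447174 tilt [ 0.0006 -0.0001] F [ 0.61  0.4  -6.3 ] 0.012579815368030574 77.97459840774536 q [ 0.39  0.27 -0.36  1.8   0.11  1.09 -1.72]
```

View pics/s2.png

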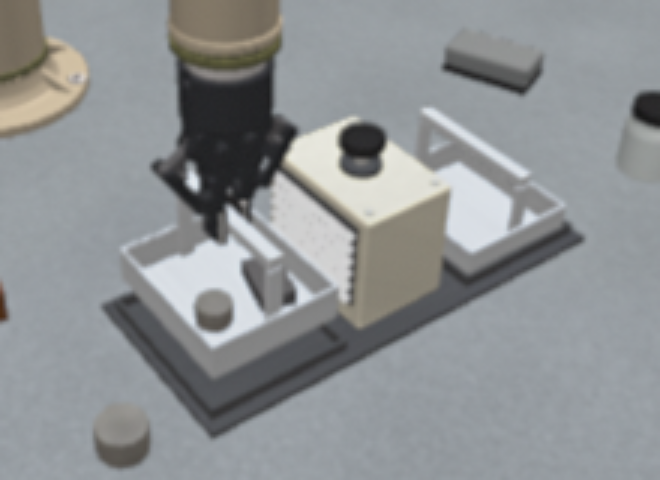

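The tray is lifting level with both pieces in it, the plunger is up, and the empty tray is in place. I'll continue to about 14 cm.

```bash
python3 -m inch '[{"fingers":1,"tx":0,"ty":0,"tz":-0.6,"ax":0,"ay":0,"az":0},{"fingers":1,"tx":0,"ty":0,"tz":-1.6,"ax":0,"ay":0,"az":0},{"fingers":1,"tx":0,"ty":0,"tz":-2.8,"ax":0,"ay":0,"az":0},{"fingers":1,"tx":0,"ty":0,"tz":-4,"ax":0,"ay":0,"az":0},{"fingers":1,"tx":0,"ty":0,"tz":-5.2,"ax":0,"ay":0,"az":0},{"fingers":1,"tx":0,"ty":0,"tz":-6.4,"ax":0,"ay":0,"az":0},{"fingers":1,"tx":0,"ty":0,"tz":-7.6,"ax":0,"ay":0,"az":0},{"fingers":1,"tx":0,"ty":0,"tz":-8.7,"ax":0,"ay":0,"az":0},{"fingers":1,"tx":0,"ty":0,"tz":-9.4,"ax":0,"ay":0,"az":0},{"fingers":1,"tx":0,"ty":0,"tz":-9.7,"ax":0,"ay":0,"az":0},{"fingers":1,"tx":0,"ty":0,"tz":-9.7,"ax":0,"ay":0,"az":0},{"fingers":1,"tx":0,"ty":0,"tz":-9.7,"ax":0,"ay":0,"az":0}]'
python3 -m inch '[{"fingers":1,"tx":0,"ty":0,"tz":0,"ax":0,"ay":0,"az":0},{"fingers":1,"tx":0,"ty":0,"tz":0,"ax":0,"ay":0,"az":0},{"fingers":1,"tx":0,"ty":0,"tz":0,"ax":0,"ay":0,"az":0},{"fingers":1,"tx":0,"ty":0,"tz":0,"ax":0,"ay":0,"az":0},{"fingers":1,"tx":0,"ty":0,"tz":0,"ax":0,"ay":0,"az":0},{"fingers":1,"tx":0,"ty":0,"tz":0,"ax":0,"ay":0,"az":0},{"fingers":1,"tx":0,"ty":0,"tz":0,"ax":0,"ay":0,"az":0},{"fingers":1,"tx":0,"ty":0,"tz":0,"ax":0,"ay":0,"az":0}]' >/dev/null
python3 st.py
python3 - <<'E'
from h import *
a=cv2.cvtColor(imaging.capture('scene'),cv2.COLOR_RGB2BGR)[90:290,150:390]
cv2.imwrite('pics/s3.png',cv2.resize(a,None,fx=3,fy=3))
E
```

```text
clock: 9.38
tcp_pos: [0.5146, -0.0751, 0.2855]
tcp_rot: [0.998, -0.07, -0.0, -0.0]
wrist_force: [0.2, -0.4, -5.1]
gripper_width: 0.0124
grip_force: 78.0
10.375 [ 0.5148 -0.0751  0.286 ] toolyaw -1.7109572436147755 tilt [0.0001 0.0001] F [-0.26  0.09 -4.71] 0.012488118225609414 78.03314208984375 q [ 0.4   0.19 -0.36  1.67  0.07  1.29 -1.69]
```

View pics/s3.png

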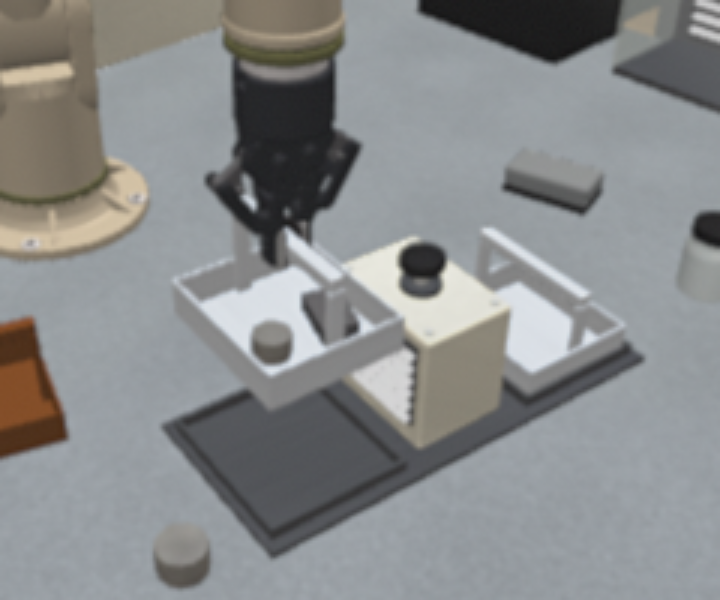

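The tray is held level at (285,340) in the crop. The TCP has risen 137 mm since the grip, so the underside is about 143 mm up. Both pieces are inside, the plunger is up and the empty tray is in its bay, so I'll hand in.

```bash
python3 -c "
from station import env
print(env.job_done())"
```

```text
the job is handed in; nothing more can be done
None
```

I pressed the plunger to its stop and it came back up. The full tray was then lifted out by its handle and handed in held level and steady, underside about 14 cm above the bench with both pieces in it; the hand-in returned no verdict.

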